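Set the length stop of the strip cutter

TASK

Set the strip cutter's length stop to the red clip: lift the orange release bar and keep it held up while you slide the blue carriage along to the clip, never letting it down on the way. The clip stands over a tooth, so let go there and nudge the carriage gently to one side or the other until the bar drops fully down into a notch next to the clip. Never force the pawl sideways against the teeth, and leave everything else on the bench where it is.

Things in the scene. Friction and masses are not known exactly. Their poses are not given: they have to be found in the camera images.
- cutter: strip cutter: white base 190 x 500 x 30 mm, dark cutter head (190 x 125 mm, top 120 mm above the bench) at its +y end. Origin on the bench. The carriage slides along this body's y axis (+y: from parking towards the head) on a rail at x = 0; z is up.
- strip (a point): a fixed point of the cutter (its x -34 mm, y 0, z 46 mm) level with the tooth tops, above the bare dark strip beside the rail. On that strip, around the clip, a toothed piece is clamped: 5 teeth at 24 mm pitch, each 16 mm long along y and 8 mm high, so 4 notches 8 mm long. Elsewhere, as at parking, there are no teeth. Keep the bar up from parking until near the clip.
- carriage (a joint): position of the blue carriage along the cutter's y (m): its centre (pawl, bar, pointer) is at cutter y = -0.12 + value. Range 0 to 0.215; starts parked, pawl down, between 0 and 0.03. Sliding friction about 2.5 N. Blue block 86 (x) x 50 (y) mm, top 72 mm above the bench; two brass collars on it reach 80 mm.
- release_bar (a joint): height of the release bar above its lowest position (m), 0 to 0.016 (upper stop). 0: pawl fully down (caught in a notch, or parked); about 0.008: pawl sitting on a tooth, not caught; above 0.009: pawl clear of the teeth. A spring presses it down with 5 N at 0 and 7 N at 0.016 (plus 1.2 N weight); a damper (60 N s/m) slows it.
- bar_grip (a point): centre of the orange release bar, 74 mm long along the cutter's x, 14 mm wide along y, 12 mm high, on two thin pins 24 mm either side of this point. 111 mm above the bench when down; rises with the bar. Pinch from above, fingers closing along the cutter's y. 25 mm free under the bar. Fingers opened a little beside it can push the carriage either way while the bar is free to drop.
- pawl: steel pawl fixed under the release bar, inside the carriage over the notched strip, 5 mm wide along y: 1.5 mm of play either way in a notch. Origin at its lower tip. It must never bear on the teeth with more than 15 N.
- pointer (a point): tip of the white pointer on the carriage's robot side, level along y with the pawl and the bar.
- clip: red clip 22 x 8 mm, up to 57 mm above the bench, fixed on the yellow setting strip on the cutter's robot side; origin under its centre, axes parallel to the cutter's. It marks along y where the pointer shall end. It stands over the middle tooth, anywhere within 6.5 mm of that tooth's middle, so the two notches beside it have their centres 5.5 to 18.5 mm from it; either will do.
- cassette_a: white test cassette 70 x 20 x 6 mm lying on the cutter head; leave it. Origin: centre of its underside
- cassette_b: white test cassette 70 x 20 x 6 mm on the bench; leave it. Origin: centre of its underside
- tube_rack: black block 60 x 110 mm with two blue-capped tubes, 116 mm tall; leave it. Origin: centre of its underside
- reagent: amber bottle 60 mm wide, 120 mm tall; leave it. Origin: centre of its underside
- dish: clear dish 90 mm wide, 14 mm tall; leave it. Origin: centre of its underside
- tape: green ring 84 mm wide, 20 mm tall; leave it. Origin: centre of its underside
- card_box: cardboard box 120 x 80 x 50 mm; leave it. Origin: centre of its underside

How it is judged:
By the outcome, as a careful person would: the job done as asked, in the order asked, and still so for the second after the job is handed in, with the robot touching nothing.
It also fails if it takes over 48 s, if anything falls off the work surface, if the arm or the gripper's body presses on something with over 40 N, if the wrist force passes 120 N, or if a joint passes its speed limit or range.

ROBOT

A 6-joint arm with a two-finger parallel gripper is mounted at the origin on the work surface. World frame = base frame: x ahead of the robot, y to its left, z up, the work surface at z = 0. Lengths are in m, angles in rad, forces in N, time in s.
With the tool pointing down it reaches from about 0.3 to 0.95 m from the base axis. Payload 3.1 kg.
Tool frame: the origin (TCP) lies on the centre line of the jaws, within the pads' length; the fingertips stand robot.tip_extent ahead of it and the grasp point (between the pads) is the TCP (robot.tip_extent is the distance from the TCP to the fingertips, in m); z points along the fingers, y is the line along which they close (so a half turn about z gives the same grasp; the last joint's range is limited). The gripper opens to 85 mm and grips with 20 to 120 N. Pads are 22 mm wide; open, the fingers measure 114 mm over their backs; the gripper's body (76 mm by 85 mm) begins 54 mm behind the grasp point. The pads swing forward as they close: fully open they stand 13 mm farther back than shut.
Start: joints at [1.049, 0.308, 1.634, -0, 1.2, -0.07], TCP at [0.273, 0.562, 0.25] pointing down, gripper open.
Joint ranges: [-3.06, 3.06], [-0.79, 1.96], [0.05, 2.63], [-1.19, 4.34], [0.05, 2.64], [-2.94, 2.94]. Speed limits (rad/s): [2.79, 2.79, 3.14, 3.14, 3.14, 3.14].

INTERFACE

Orientations are given as a unit quaternion [w, x, y, z].
In Python, from plant import robot, eyes, nets gives the robot as it stands. Calls block until the motion is done:
- robot.reach(position, orientation): joint-space move of the TCP to a pose.
- robot.servo_line(position, ori=None, max_speed=0.15, force_limit=None): straight line of the TCP; ori=None keeps the orientation; max_speed is the mean speed in m/s. With force_limit (N) it stops when the force on the tool has changed by that much, and returns True; else False.
- robot.goto_joints(angles): joint-space move.
- robot.gripper_open() and robot.grab(force=None): open the fingers fully, or close them until they stop; force is the grip in N (None keeps the last).
- robot.sleep(seconds).
- robot.ik(position, orientation): joint angles nearest the present ones, or None.
- robot.sense(): the state.
- eyes.grab_frame(name): name is "side" or "top"; returns (picture, depth): 384x512x3 uint8, red, green, blue; 384x512 float32, m along the optical axis (not along the pixel's ray), 0 where there is no reading.
- eyes.camera_info(name): a dict with "fx", "fy", "cx", "cy" (pixels), "k1" (the pictures are not rectified: a ray, as slopes to the right and down, at radius r is drawn at 1 + k1 r^2 times it, then the intrinsics apply), "position" and "rotation" of the camera in the world. Camera axes: x right, y down, z forward; pixel columns grow to the right and rows downward; lengths in m; the calibration is good to about 2 mm. A picture is of the moment at which its call begins. camera_info takes no time and is no camera call.
A pose or a line that the arm cannot do raises robot.MotionError and nothing moves.
- robot.finish_job(): hands the job in; it is judged then, once.
Trained networks look in the newest picture that a camera, given by its name, has taken for a name from the list of things; names that differ only in an ending like _2 or _b are one class to them, and where a whole thing is asked for, a point or a joint stands for the part that bears it (a point fixed in the world has none). Each returns a list of dicts, best first, with "confidence" (0 to 1); they miss things now and then, are a little off and sometimes report something else, mostly with a low value. They report only what shows in the picture. A call takes as long as a camera call.
- nets.search_frame(query, camera): "at" ([x, y, z] in m, in world coordinates, good to about 4 mm: the middle of the surface that is visible of it).
- nets.landmark_of(query, camera): "at" ([x, y, z] in m, in world coordinates, good to about 4 mm: a listed point, or the origin of a listed thing).
The state is a dict: "t": time; "joint_pos": joint angles; "qd": joint speeds; "joint_efforts": joint torques, N m; "eef_pos": TCP position; "orientation": TCP orientation; "force": force on the tool from outside, world axes, zero at the start; "wrist_torque": the same for the moment, N m; "finger_gap": finger opening in m; "grasp_force": force on a finger pad.
Only numpy, scipy, OpenCV 4.12 (cv2) and the standard library are available. Lean on these libraries where they do the work, as an engineer would, in place of code of your own. Each camera call takes 0.05 s, during which the arm holds its last target. There are 200 camera calls.

## Working session

There is one attempt and no reset: what is moved stays moved. The work goes in short steps, each a Python script; the robot and the scene stay as the last script left them, time stands still between calls to the robot, and variables do not carry over. Pictures are saved under pics/ and viewed, at most 10 in all, crops included, and the job is handed in when it is done.

```bash
mkdir -p pics; ls; python3 - <<'E'
from plant import robot, eyes, nets
import cv2
for c in ("top","side"):
    im,d=eyes.grab_frame(c); cv2.imwrite(f"pics/{c}0.png",im[:,:,::-1])
    i=eyes.camera_info(c); print(c,i)
    for q in ("bar_grip","pointer","clip","strip","cutter","pawl"):
        print(q,[( [round(float(v),4) for v in r["at"]],round(r["confidence"],2)) for r in nets.landmark_of(q,c)][:3])
s=robot.sense();print(s, robot.tip_extent)
E
```

```text
pics
plant.py
top {'fx': 407.65951326283545, 'fy': 407.65951326283545, 'cx': 254.0477935161361, 'cy': 192.22482942614658, 'k1': -0.14725062156415575, 'position': array([0.39404532, 0.01042712, 1.37541887]), 'rotation': array([-0.05180742,  0.70604706, -0.70395642,  0.05708688])}
bar_grip [([0.4827, -0.0171, 0.1114], 0.59)]
pointer [([0.4155, -0.0031, 0.057], 0.96)]
clip []
strip [([0.4839, 0.086, 0.0444], 0.59), ([0.5137, 0.0804, -0.0008], 0.52)]
cutter [([0.5131, 0.08, 0.0006], 0.84)]
pawl []
side {'fx': 430.15076028492973, 'fy': 430.15076028492973, 'cx': 253.5202379069312, 'cy': 187.9816354784912, 'k1': -0.15478245441414398, 'position': array([0.53777575, 1.18585796, 1.0664845 ]), 'rotation': array([ 0.00659953, -0.03100169,  0.90233136, -0.4298761 ])}
bar_grip [([0.4801, -0.0132, 0.1098], 0.53)]
pointer [([0.4171, -0.0005, 0.0567], 0.69)]
clip [([0.4464, 0.1393, 0.0319], 0.54)]
strip [([0.4808, 0.0877, 0.046], 0.83), ([0.7569, 0.1576, -0.0004], 0.5)]
cutter [([0.511, 0.0758, -0.0059], 0.94)]
pawl [([0.5099, 0.0793, -0.005], 0.34)]
{'t': 0.7, 'joint_pos': array([ 1.04930557e+00,  3.08073262e-01,  1.63378379e+00,  9.08566619e-07,
        1.19968900e+00, -6.96808397e-02]), 'qd': array([ 1.20736743e-03,  5.32019611e-06, -1.92492948e-03, -6.75460606e-04,
        5.22586476e-04,  1.12331444e-03]), 'joint_efforts': array([-5.91869593e-04, -4.15138257e+01, -2.77001023e+01, -3.81669361e-05,
        9.88941356e-04,  5.49587384e-06]), 'eef_pos': array([0.27289477, 0.56229663, 0.25029643]), 'orientation': array([6.38275599e-06, 2.23988578e-01, 9.74591769e-01, 2.24143576e-05]), 'force': array([ 0.09531208,  0.15938634, -0.83936243]), 'wrist_torque': array([ 0.01345648, -0.00041834, -0.01975033]), 'grasp_force': 0.0, 'finger_gap': 0.08552837006745831} 0.019
```

View pics/top0.png

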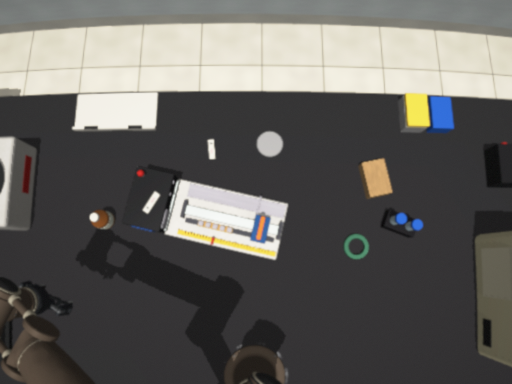

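View pics/side0.png

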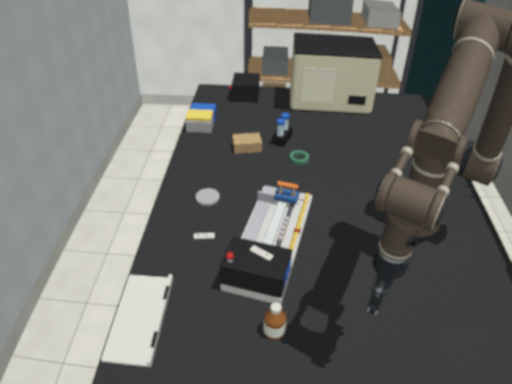

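The top view shows the orange bar at (261,228), the red clip at (213,240), the teeth at about (200–232, 223–231), and the head on the left (+y), with the cutter slightly yawed. The side view agrees. Next I'll measure with colour segmentation.

```bash
cat > h.py <<'E'
from plant import robot, eyes, nets
import numpy as np, cv2
from scipy.spatial.transform import Rotation as R
def pose(c):
    i=eyes.camera_info(c); q=np.array(i["rotation"]); return i,R.from_quat(q[[1,2,3,0]]).as_matrix(),np.array(i["position"])
def rays(c,uv):
    i,M,p=pose(c); K=np.array([[i["fx"],0,i["cx"]],[0,i["fy"],i["cy"]],[0,0,1.]])
    n=cv2.undistortPoints(np.array(uv,float).reshape(-1,1,2),K,np.array([i["k1"],0,0,0.])).reshape(-1,2)
    return np.c_[n,np.ones(len(n))]@M.T, p, n
def onplane(c,uv,z):
    d,p,_=rays(c,uv); return p+d*((z-p[2])/d[:,2])[:,None]
def withdepth(c,uv,D):
    d,p,_=rays(c,uv); uv=np.array(uv).round().astype(int); return p+d*D[uv[:,1],uv[:,0]][:,None]
def mask(im,lo,hi):
    return cv2.inRange(cv2.cvtColor(im,cv2.COLOR_RGB2HSV),np.array(lo),np.array(hi))>0
COL=dict(orange=((5,150,120),(17,255,255)),yellow=((20,130,120),(33,255,255)),red=((0,170,80),(3,255,255)))
def pix(im,col,box):
    m=mask(im,*COL[col]); 
    if col=="red": m|=mask(im,(173,150,80),(180,255,255))
    k=np.zeros_like(m); x0,x1,y0,y1=box; k[y0:y1,x0:x1]=1
    v,u=np.nonzero(m&k); return np.c_[u,v]
E
python3 - <<'E'
from h import *
B={"top":dict(orange=(245,275,205,250),yellow=(170,285,220,260),red=(205,222,230,250)),
   "side":dict(orange=(270,305,175,195),yellow=(285,315,190,260),red=(285,312,205,245))}
Z=dict(orange=.117,yellow=.033,red=.057)
for c in B:
    im,D=eyes.grab_frame(c)
    for col,b in B[c].items():
        p=pix(im,col,b)
        if len(p)<3: print(c,col,len(p)); continue
        w=withdepth(c,p,D); q=onplane(c,p,np.median(w[:,2]) if col=="yellow" else Z[col])
        x0,y0=q.mean(0)[:2]; vx,vy=np.linalg.svd(q[:,:2]-q[:,:2].mean(0),full_matrices=False)[2][0]
        print(c,col,len(p),p.mean(0).round(1),"depth",np.median(w,0).round(4),"plane",q.mean(0).round(4),"dir deg",np.degrees(np.arctan2(vy,vx)).round(2), "zrange",np.percentile(w[:,2],[5,95]).round(3))
    cv2.imwrite(f"pics/{c}1.png",cv2.resize(im[200:264,165:293] if c=="top" else im[170:270,225:325],None,fx=6,fy=6,interpolation=cv2.INTER_CUBIC)[:600,:,::-1])
for c in B:
    for q in ("bar_grip","pointer","clip","cutter","strip","bar_grip","clip"):
        if q=="bar_grip": eyes.grab_frame(c)
        print(c,q,[([round(float(v),4) for v in r["at"]],round(r["confidence"],2)) for r in nets.landmark_of(q,c)][:2])
E
```

```text
top orange 77 [260.3 227.2] depth [ 0.481  -0.0175  0.1156] plane [ 0.4803 -0.0184  0.117 ] dir deg 167.04 zrange [0.111 0.119]
top yellow 313 [226.6 242.7] depth [0.434  0.0857 0.0347] plane [0.4348 0.0905 0.0347] dir deg -102.75 zrange [0.03  0.039]
top red 0
side orange 77 [287.6 184.5] depth [ 0.4753 -0.0142  0.1151] plane [ 0.4764 -0.0113  0.117 ] dir deg 165.53 zrange [0.108 0.121]
side yellow 74 [297.8 224.5] depth [0.4354 0.1109 0.0368] plane [0.4351 0.1031 0.0368] dir deg 77.32 zrange [0.033 0.041]
side red 0
top bar_grip [([0.4831, -0.0199, 0.1129], 0.54)]
top pointer [([0.4167, -0.0025, 0.0553], 0.9)]
top clip []
top cutter [([0.511, 0.0818, -0.0007], 0.76)]
top strip [([0.4845, 0.0883, 0.0412], 0.67)]
top bar_grip [([0.4823, -0.0166, 0.1101], 0.62)]
top clip []
side bar_grip [([0.4794, -0.0181, 0.1084], 0.51)]
side pointer [([0.4176, -0.0051, 0.0575], 0.55), ([0.5084, 0.5163, -0.0045], 0.37)]
side clip [([0.4411, 0.1373, 0.0298], 0.45)]
side cutter [([0.5119, 0.0821, -0.0039], 0.73)]
side strip [([0.4759, 0.0886, 0.0463], 0.75), ([0.4406, 0.1368, 0.0324], 0.7)]
side bar_grip [([0.4802, -0.0158, 0.1114], 0.4)]
side clip [([0.4426, 0.1369, 0.0306], 0.35)]
```

View pics/top1.png

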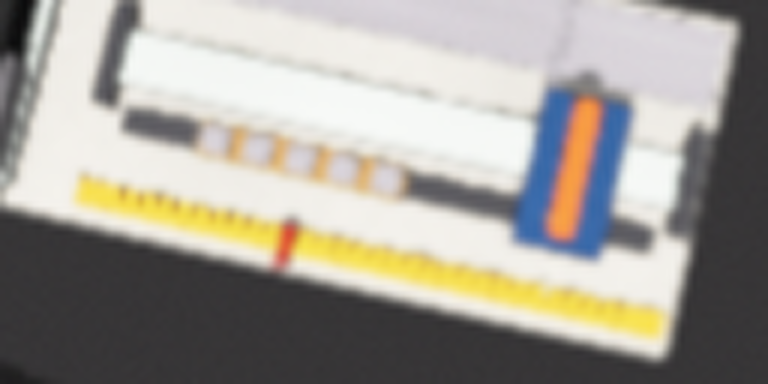

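The crop shows five light teeth with centres at crop (214,140), (258,149), (301,159), (344,167) and (386,179), the clip at (288,245), and the bar at (575,168). The clip stands just on the head side of the middle tooth.

```bash
python3 - <<'E'
from h import *
f=lambda P:(np.array(P,float)+.5)/6-.5+np.array([165,200])
ey=np.array([np.cos(np.radians(77.25)),np.sin(np.radians(77.25))]); ex=np.array([ey[1],-ey[0]])
def pr(n,p): print(n,p.round(4).tolist(),"xy-cutter",(p[:,:2]@ex).round(4),(p[:,:2]@ey).round(4))
pr("teeth",onplane("top",f([(214,140),(258,149),(301,159),(344,167),(386,179)]),.046))
pr("clip",onplane("top",f([(288,245)]),.05))
pr("bar",onplane("top",f([(575,168)]),.117))
pr("basecorners +x? -y end",onplane("top",f([(740,20),(668,358)]),.03))
im,D=eyes.grab_frame("side")
m=mask(im,(0,130,60),(8,255,255))|mask(im,(170,130,60),(180,255,255)); v,u=np.nonzero(m[200:250,280:315]); print(np.c_[u+280,v+200].tolist())
p=np.c_[u+280,v+200]
if len(p): pr("clip side",onplane("side",p.mean(0)[None],.05))
E
```

```text
teeth [[0.4984, 0.1764, 0.046], [0.4937, 0.1523, 0.046], [0.4884, 0.1287, 0.046], [0.4841, 0.1052, 0.046], [0.4777, 0.0823, 0.046]] xy-cutter [0.4472 0.4479 0.4479 0.449  0.4478] [0.2821 0.2575 0.2333 0.2095 0.1857]
clip [[0.4415, 0.1347, 0.05]] xy-cutter [0.4009] [0.2288]
bar [[0.4792, -0.0187, 0.117]] xy-cutter [0.4715] [0.0875]
basecorners +x? -y end [[0.5675, -0.1123, 0.03], [0.3814, -0.0715, 0.03]] xy-cutter [0.5783 0.3878] [0.0157 0.0145]
[[295, 229], [296, 229], [295, 230], [296, 230], [297, 230], [298, 230]]
clip side [[0.4432, 0.1461, 0.05]] xy-cutter [0.4] [0.2403]
```

View pics/side1.png

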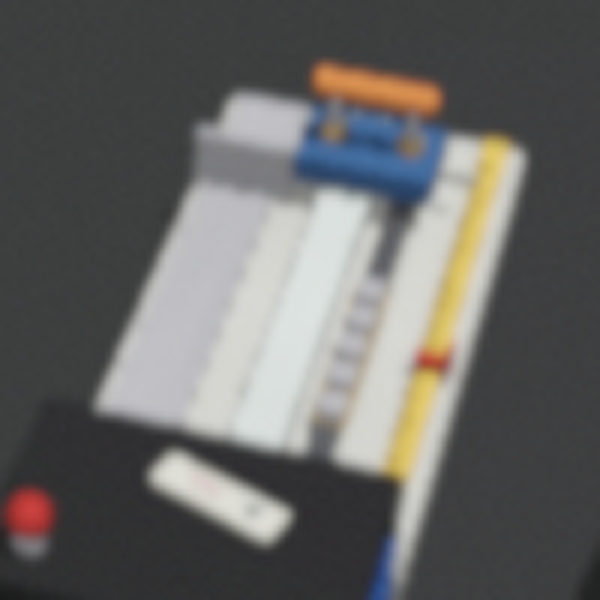

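```bash
cat >> h.py <<'E'
ey=np.array([np.cos(np.radians(77.25)),np.sin(np.radians(77.25))]); ex=np.array([ey[1],-ey[0]])
a=np.radians((77.25+90)/2); Q=[0,np.cos(a),np.sin(a),0]
def W(x,y,z): return np.r_[x*ex+y*ey,z]
def C():
    s=robot.sense(); p=s["eef_pos"]; F=s["force"]
    return dict(t=round(s["t"],2),xy=[round(float(p[:2]@ex),4),round(float(p[:2]@ey),4)],z=round(float(p[2]),4),Fx=round(float(F[:2]@ex),1),Fy=round(float(F[:2]@ey),1),Fz=round(float(F[2]),1),gap=round(s["finger_gap"],4),gf=round(float(s["grasp_force"]),1))
def show(n,c="side",col="orange"):
    im,D=eyes.grab_frame(c); cv2.imwrite(f"pics/{n}.png",im[:,:,::-1]); return im,D
E
python3 - <<'E'
from h import *
print(C())
robot.reach(W(.473,.0893,.2),Q); print(C())
print(robot.servo_line(W(.473,.0893,.113),max_speed=.08,force_limit=6)); print(C())
robot.grab(30); print(C())
show("s2")
E
```

```text
{'t': 1.75, 'xy': [0.1421, 0.6086], 'z': 0.2503, 'Fx': 0.6, 'Fy': -0.4, 'Fz': -0.6, 'gap': 0.0858, 'gf': 0.0}
{'t': 3.96, 'xy': [0.4731, 0.0899], 'z': 0.2001, 'Fx': 0.4, 'Fy': 1.7, 'Fz': -0.3, 'gap': 0.0854, 'gf': 0.0}
False
{'t': 5.2, 'xy': [0.4736, 0.0894], 'z': 0.1136, 'Fx': 0.5, 'Fy': -0.0, 'Fz': 0.2, 'gap': 0.0854, 'gf': 0.0}
{'t': 5.85, 'xy': [0.473, 0.0894], 'z': 0.1132, 'Fx': -0.5, 'Fy': 0.4, 'Fz': 1.6, 'gap': 0.0128, 'gf': 33.3}
```

```bash
python3 - <<'E'
from h import *
p=robot.sense()["eef_pos"]
robot.servo_line(W(.473,.0894,p[2]+.0125),max_speed=.02); robot.sleep(.3); print(C())
im,D=eyes.grab_frame("side"); cv2.imwrite("pics/s3.png",cv2.resize(im[130:270,225:365],None,fx=4,fy=4,interpolation=cv2.INTER_CUBIC)[:,:,::-1])
q=pix(im,"orange",(265,310,165,200)); print(len(q), np.median(withdepth("side",q,D),0))
E
```

```text
{'t': 6.98, 'xy': [0.473, 0.0894], 'z': 0.1257, 'Fx': 2.2, 'Fy': -0.2, 'Fz': -6.9, 'gap': 0.0137, 'gf': 32.1}
33 [ 0.46161682 -0.00907985  0.12932631]
```

View pics/s3.png

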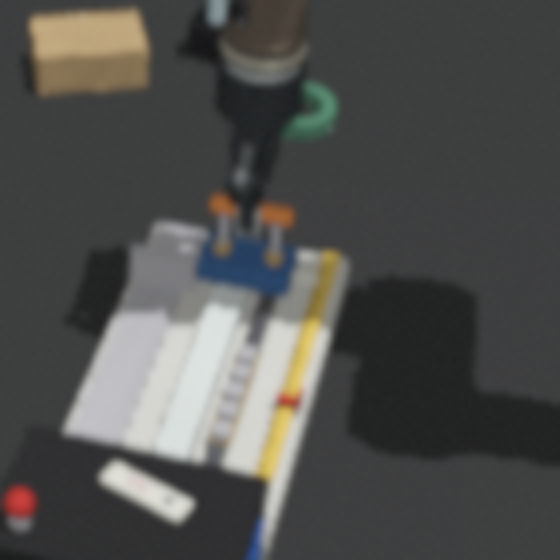

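The bar is gripped and raised: the pins show more length in the picture at crop (225–275, 235), and the lift force is about 7 N. Now I'll slide the carriage to the clip.

```bash
python3 - <<'E'
from h import *
z=robot.sense()["eef_pos"][2]
print(robot.servo_line(W(.473,.2315,z),max_speed=.05,force_limit=20)); robot.sleep(.2); print(C())
im,D=eyes.grab_frame("side"); cv2.imwrite("pics/s4.png",cv2.resize(im[150:250,240:340],None,fx=6,fy=6,interpolation=cv2.INTER_CUBIC)[:,:,::-1])
for c in ("side","top"):
    eyes.grab_frame(c)
    for q in ("bar_grip","pointer","clip"):
        print(c,q,[((np.array(r["at"][:2])@ey).round(4),np.round(r["at"],4).tolist(),round(r["confidence"],2)) for r in nets.landmark_of(q,c)][:2])
E
```

```text
False
{'t': 10.22, 'xy': [0.4729, 0.2315], 'z': 0.1256, 'Fx': 1.6, 'Fy': -1.4, 'Fz': -7.8, 'gap': 0.0133, 'gf': 32.1}
side bar_grip [(np.float64(0.2343), [0.5122, 0.1243, 0.1228], 0.66)]
side pointer [(np.float64(0.2318), [0.4483, 0.1362, 0.0584], 0.9)]
side clip [(np.float64(0.2324), [0.445, 0.1376, 0.0319], 0.4)]
top bar_grip []
top pointer [(np.float64(0.2295), [0.4446, 0.1347, 0.0552], 0.63)]
top clip [(np.float64(-0.3697), [0.5018, -0.4926, 0.0007], 0.64)]
```

View pics/s4.png

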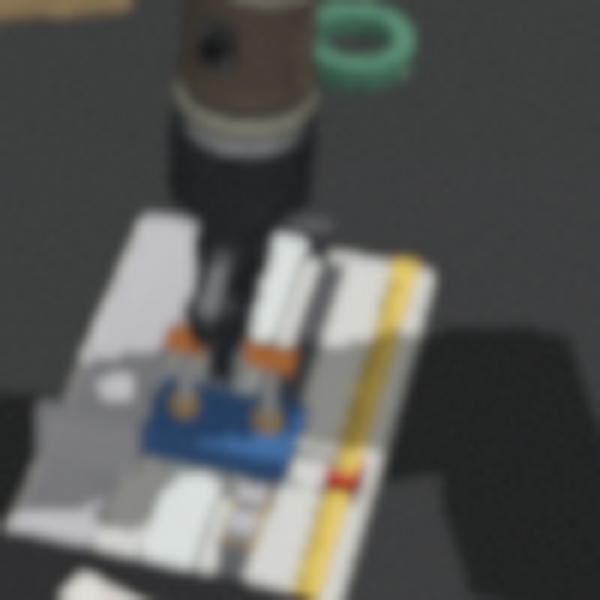

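The carriage is level with the clip: the clip is at crop (343,480), and the networks put both pointer and clip at about 0.232. I'll ease the bar down to just above the teeth, let go, and check the bar height.

```bash
cat >> h.py <<'E'
def barz():
    """height/along-y of the bar top seen by the side camera (orange pixels)"""
    im,D=eyes.grab_frame("side"); q=pix(im,"orange",(255,315,190,225))
    if len(q)<5: return len(q)
    w=withdepth("side",q,D); w=w[abs(w[:,2]-.115)<.03]
    return len(q),[round(float(v),4) for v in (np.median(w[:,2]),w[:,2].mean(),np.median(w[:,:2]@ey))],q.mean(0).round(2).tolist()
E
python3 - <<'E'
from h import *
print(barz())
z=robot.sense()["eef_pos"][2]
robot.servo_line(W(.473,.2315,z-.003),max_speed=.02); print(C(),barz())
robot.gripper_open(); robot.sleep(.3); print(C(),barz())
im,D=eyes.grab_frame("side"); cv2.imwrite("pics/s5.png",cv2.resize(im[150:250,240:340],None,fx=6,fy=6,interpolation=cv2.INTER_CUBIC)[:,:,::-1])
print([(np.round(r["at"],4).tolist(),r["confidence"]) for r in nets.landmark_of("bar_grip","side")])
E
```

```text
(17, [0.1269, 0.1265, 0.2363], [281.82, 208.65])
{'t': 11.03, 'xy': [0.4729, 0.2316], 'z': 0.1224, 'Fx': 0.9, 'Fy': -1.6, 'Fz': -8.0, 'gap': 0.013, 'gf': 32.1} (16, [0.1251, 0.1245, 0.2368], [281.44, 209.19])
{'t': 12.07, 'xy': [0.473, 0.2315], 'z': 0.1225, 'Fx': -0.5, 'Fy': -0.8, 'Fz': 0.5, 'gap': 0.0855, 'gf': 0.0} (20, [0.1229, 0.1222, 0.2353], [284.3, 210.1])
[([0.5128, 0.1237, 0.1162], 0.46)]
```

View pics/s5.png

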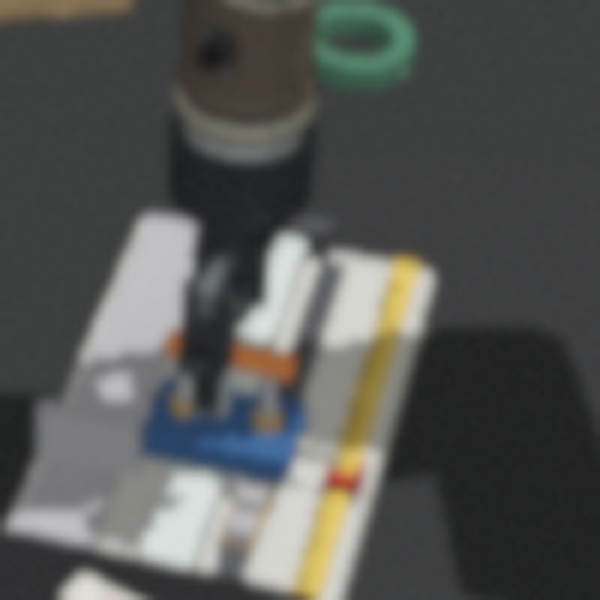

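Released. The orange bar, at crop (235,355), sits on the tooth at about 0.008. I'll lower the open fingers beside it and nudge towards −y in small steps, watching the bar height.

```bash
python3 - <<'E'
from h import *
robot.servo_line(W(.473,.2315,.106),max_speed=.05)
y=.2315-.033
robot.servo_line(W(.473,y,.106),max_speed=.05,force_limit=5); robot.sleep(.1)
print(C(),b0:=barz())
z0=b0[1][1]
for i in range(16):
    y-=.0008
    hit=robot.servo_line(W(.473,y,.106),max_speed=.01,force_limit=9); robot.sleep(.05)
    b=barz(); c=C(); print(c["t"],c["xy"][1],c["Fy"],c["Fz"],hit,b)
    if hit or z0-b[1][1]>.003: 
        robot.servo_line(W(.473,y+.004,.106),max_speed=.03); robot.sleep(.2); print("back",C(),barz()); break
E
```

```text
{'t': 13.62, 'xy': [0.4731, 0.1987], 'z': 0.1061, 'Fx': -0.5, 'Fy': -0.3, 'Fz': 0.5, 'gap': 0.0853, 'gf': 0.0} (25, [0.1232, 0.1229, 0.2357], [282.72, 209.56])
14.02 0.1978 -1.0 0.4 False (24, [0.1231, 0.1233, 0.2357], [282.79, 209.58])
14.37 0.1969 0.2 -0.1 False (25, [0.1231, 0.1226, 0.2354], [282.44, 209.56])
14.72 0.1961 0.7 -0.5 False (25, [0.1231, 0.122, 0.2345], [282.44, 209.56])
15.07 0.1957 2.7 -0.6 False (25, [0.1242, 0.1228, 0.2356], [282.44, 209.56])
15.42 0.1952 5.2 -1.6 False (24, [0.1234, 0.1231, 0.2354], [282.21, 209.38])
15.77 0.1944 5.1 -1.6 False (28, [0.1229, 0.1225, 0.2341], [282.46, 209.25])
16.12 0.1936 4.5 -1.4 False (24, [0.1234, 0.123, 0.233], [281.96, 208.92])
16.47 0.1928 5.4 -1.5 False (26, [0.122, 0.1222, 0.2326], [282.0, 208.85])
16.82 0.1919 4.8 -1.7 False (26, [0.1231, 0.1227, 0.232], [281.92, 208.73])
17.17 0.1909 5.3 -1.4 False (25, [0.1221, 0.1219, 0.231], [282.52, 208.72])
17.52 0.1894 2.3 -0.1 False (26, [0.1157, 0.1156, 0.2298], [281.19, 209.73])
back {'t': 18.0, 'xy': [0.4731, 0.1936], 'z': 0.1061, 'Fx': -0.3, 'Fy': -0.6, 'Fz': 0.1, 'gap': 0.0853, 'gf': 0.0} (26, [0.1162, 0.1157, 0.2298], [281.58, 209.81])
```

The bar dropped after about 6 mm of nudging. I'll back off and retreat upward and sideways, then verify with an unobstructed view.

```bash
python3 - <<'E'
from h import *
robot.servo_line(W(.473,.2255,.106),max_speed=.08,force_limit=5)
robot.servo_line(W(.473,.2255,.25),max_speed=.15)
robot.reach(W(.473,-.03,.3),Q); robot.sleep(.2); print(C(),barz())
T,D=eyes.grab_frame("top"); q=pix(T,"orange",(205,245,200,245)); w=withdepth("top",q,D); p=onplane("top",q,.117)
print(len(q),"z",np.median(w[:,2]),w[:,2].mean(),"y'",(p[:,:2]@ey).mean())
S,D=eyes.grab_frame("side")
f=lambda i,s:cv2.resize(i,s,interpolation=cv2.INTER_CUBIC)
cv2.imwrite("pics/fin.png",np.hstack([f(T[195:255,180:240],(400,400)),f(S[180:240,260:320],(400,400))])[:,:,::-1])
for c in ("side","top"):
    for q in ("bar_grip","pointer","clip"):
        print(c,q,[((np.array(r["at"][:2])@ey).round(4),np.round(r["at"],4).tolist(),round(r["confidence"],2)) for r in nets.landmark_of(q,c)][:1])
E
```

```text
{'t': 20.93, 'xy': [0.473, -0.0288], 'z': 0.2995, 'Fx': -0.3, 'Fy': 0.6, 'Fz': 0.3, 'gap': 0.0856, 'gf': 0.0} (20, [0.1149, 0.1151, 0.2298], [280.05, 209.7])
93 z 0.11516471715978294 0.10727538617851268 y' 0.22244152616135743
side bar_grip [(np.float64(0.2263), [0.5102, 0.1166, 0.1083], 0.41)]
side pointer []
side clip [(np.float64(0.2321), [0.4431, 0.1377, 0.0298], 0.6)]
top bar_grip [(np.float64(0.2243), [0.5092, 0.1148, 0.1122], 0.59)]
top pointer [(np.float64(0.223), [0.4444, 0.1281, 0.0564], 0.62)]
top clip []
```

View pics/fin.png

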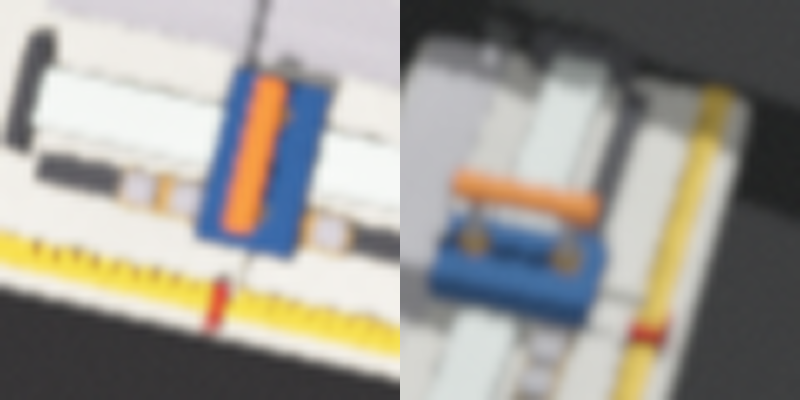

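Bar top reads 0.115, the same as when parked, so the pawl is fully down. Two teeth show on the head side and one on the parking side, so the pawl is in the notch next to the middle tooth. The pointer is about 7 mm from the clip and the robot is clear.

```bash
python3 -c "
from plant import robot
print(robot.finish_job())"
```

```text
the job is handed in; nothing more can be done
None
```

The length stop is set and the job is handed in at about 21 s: the pawl is fully down in the notch on the parking side of the clip, with the pointer about 7 mm from it, and the arm touched only the release bar.

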